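# Load the resin bar on the splitting rest

### The arm

A 7-joint arm with a two-finger parallel gripper is mounted at the origin on the work surface. World frame = base frame: x ahead of the robot, y to its left, z up, the work surface at z = 0. Lengths are in m, angles in rad, forces in N, time in s.
With the tool pointing down it reaches from about 0.425 to 0.875 m from the base axis. Payload 4.7 kg.
Tool frame: the origin (TCP) lies on the centre line of the jaws, within the pads' length; the fingertips stand 19 mm ahead of it and the grasp point (between the pads) is the TCP; x points along the fingers, z is the direction in which the jaws open and shut, and the axes are right-handed (so a half turn about x gives the same grasp; the last joint's range is limited). The gripper opens to 87 mm and grips with 3 to 60 N. Pads are 19 mm wide; open, the fingers measure 117 mm over their backs; the gripper's body (75 mm by 190 mm) begins 51 mm behind the grasp point.
Start: joints at [1.312, 0.321, -0.07, 1.45, 0.023, 1.371, -0.057], TCP at [0.175, -0.626, 0.242] pointing down, gripper open.
Joint ranges: [-2.86, 2.86], [-0.3, 2.09], [-1.38, 1.24], [0.06, 2.45], [-1.56, 4.7], [0.09, 2.05], [-2.69, 2.69]. Speed limits (rad/s): [2.57, 2.57, 3.14, 3.14, 3.14, 3.14, 3.14].

### API

Orientations are given as a rotation vector (axis times angle).
In Python, from bench import get_state, get_image, camera_info, close_job gives the robot as it stands.
- The arm moves only by the tool jog_arm, never from a script. Its argument "targets" is a list of rows, each a list of 7 numbers: the turn, a rotation vector about the tool's x, y, z in degrees, then the shift along the tool's x, y, z in cm, then the finger opening in cm, from 0 to 8.7. In form: [[wx, wy, wz, tx, ty, tz, jaw], ...]. A call has 1 to 10 rows; each row shifts and turns the commanded pose from where the row before left it, along the tool's axes as they then stand; what a row does not reach is not made up. A row lasts 1/8 s, in which the tool goes at most 62.5 mm and 10.7 degrees, less where a joint would pass 70% of its speed; a pose out of reach is approached as far as the arm can. A call is refused whole if a number of a shift passes 6.25 or a number of a turn 10.7, either way. A call with a gripper value outside its range is refused whole. The fingers move at their own pace and stop on an object; "squeeze" is the grip in N (left out, the last holds). Time passes only in rows, so rows that do not move let the fingers close. It gives the time, the measured TCP pose, the force and the opening at its end, in the units of the state.
- get_state(): the state, without advancing time (a new reading comes with each control period).
- get_image(name): name is "side" or "top" or "wrist"; returns (picture, depth): 480x640x3 uint8, red, green, blue; 480x640 float32, m along the optical axis (not along the pixel's ray), 0 where there is no reading.
- camera_info(name): a dict with "intrinsics" (3x3 intrinsics, pixels), "world_from_camera" (4x4, takes a point from camera to world coordinates); the wrist camera has in their place "mount" (4x4, takes a point from camera to tool coordinates, whose origin is the TCP and whose axes are the tool frame's). Camera axes: x right, y up, looking along -z (the intrinsics and any distortion apply to the point x, -y, -z); pixel columns grow to the right and rows downward; lengths in m; the calibration is good to about 2 mm. A picture is of the moment at which its call begins: read the wrist's pose just before it. camera_info takes no time and is no camera call.
- close_job(): hands the job in, once; it reports no verdict.
The state is a dict: "time": time; "joint_positions": joint angles; "qd": joint speeds; "joint_torque": joint torques, N m; "position": TCP position; "tool_rot": TCP orientation; "ft_force": force on the tool from outside, world axes, zero at the start; "torque": the same for the moment, N m; "grip_width": opening from 0.0 (shut) to 1.0 (fully open).
Only numpy, scipy, OpenCV 4.12 (cv2) and the standard library are available. Lean on these libraries where they do the work, as an engineer would, in place of code of your own. Each camera call takes 0.05 s, during which the arm holds its last target.

### The job

Pick the long square resin bar out of the cluttered sorting crate, reaching in at a slant under the lamp and holding it lightly because it is brittle. Set it down gently, still in the gripper, in the notches of both bearers of the splitting rest, bring its end up against the stop plate (touching it or almost), and let go. Leave the other pieces lying in the crate and do not disturb anything else on the table.

Things in the scene. Friction and masses are not known exactly. Their poses are not given: they have to be found in the camera images.
- bar: the target: the only long square bar in the crate, amber-brown resin, 116 x 34 x 34 mm, about 145 g, brittle: 20 to 30 N of grip is plenty, 50 N cracks it. Origin: centre of its underside; x along its length, z up. In the crate its length runs left-right (along world y within about 0.5 rad); at least 25 mm is free on both sides of its middle.
- bar_center (a point): the centre of the bar, 17 mm above its underside.
- short: a short square block of the same resin and section as the bar, 62 x 34 x 34 mm; stays in the crate. Origin: centre of underside.
- slab: a flat slab of the same resin, 100 x 54 x 22 mm; stays in the crate. Origin: centre of underside.
- lump_a: faceted resin lump 66 mm wide, 42 mm high, in the left (+x) part of the crate; stays. Origin: centre of underside.
- lump_b: faceted resin lump 72 mm wide, 36 mm high, in the left (+x) part of the crate; stays. Origin: centre of underside.
- lump_c: faceted resin lump 62 mm wide, 46 mm high, in the left (+x) part of the crate; stays. Origin: centre of underside.
- crate: fixed open plywood sorting crate, outside 300 (x) x 400 (y) x 60 mm high, walls 10 mm thick, inner floor 10 mm above the table; its x axis points to the robot's left (world +y), give or take 0.2 rad. Origin: centre of its underside.
- lamp (a point): middle of the underside, 233 mm above the table, of a fixed lamp beam over the crate: 45 mm wide (crate x from -53 to -7 mm), from crate y -230 to +170 mm, 32 mm thick, on one 24 mm square post at crate x -30, y -212 mm (the far end). What lies beneath can be gripped only with the tool slanted about 35 degrees, its body leaning out to the crate's -x side (the robot's right).
- rest: fixed splitting rest: steel base 180 (x) x 90 (y) x 10 mm with two wooden bearers across it, each 18 mm thick (x), 80 mm wide (y), centred at x -38 and +38 mm, so 58 mm is free between them for fingers. Each has a notch in its top, 48 mm wide (y -24 to +24) and 12 mm deep. Origin: centre of the base's underside; x points to the stop plate, roughly to the robot's left (world +y within 0.4 rad).
- rest_notch (a point): on the rest's axis midway between the bearers, level with the notch floors: 40 mm above the table (the bearers' tops are at 52 mm).
- rest_stop (a point): on the rest's axis, on the near face of the steel stop plate (70 mm wide, top 75 mm above the table) at rest x = +65 mm, 57 mm above the table; a bar touching the plate has its centre at rest x = +7 mm.
- lump_d: faceted resin lump 68 mm wide, 38 mm high, in the left (+x) part of the crate; stays. Origin: centre of underside.
- shard_a: thin resin sliver 62 x 20 x 12 mm lying in the crate; stays there. Origin: centre of underside.
- shard_b: thin resin sliver 66 x 20 x 12 mm lying in the crate; stays there. Origin: centre of underside.
- shard_c: thin resin sliver 60 x 20 x 12 mm lying in the crate; stays there. Origin: centre of underside.
- shard_d: thin resin sliver 64 x 20 x 12 mm lying in the crate; stays there. Origin: centre of underside.
- table_lump: loose resin lump 68 mm wide, 40 mm high, on the table to the right of the rest; not to be disturbed.
Mind the look-alikes: they are no part of the job. Leave any black or yellow look-alike of the bar alone.

How it is judged:
By the outcome, as a careful person would: the job done as asked, in the order asked, and still so for the second after the job is handed in, with the robot touching nothing.
It also fails if it takes over 48 s, if anything falls off the work surface, if the arm or the gripper's body presses on something with over 40 N, if the wrist force passes 120 N, or if a joint passes its speed limit or range.

## Working session

There is one attempt and no reset: what is moved stays moved. The work goes in short steps, Python scripts to look and compute and a tool call to move; the robot and the scene stay as the last step left them, time stands still between calls to the robot, and variables do not carry over. Pictures are saved under pics/ and viewed, and the job is handed in when it is done.

Besides the shell and the picture viewer there is one more tool, called after "Call:" by a JSON object that holds its "fn" and its "kwargs", one argument or row to a line. jog_arm: Moves the arm, as the interface text tells. Its arguments: {"type":"object","properties":{"targets":{"type":"array"},"squeeze":{"type":"number"}},"required":["targets"]}

```bash
mkdir -p pics; ls; python3 - <<'E'
from bench import *
import cv2,numpy as np
np.set_printoptions(precision=4,suppress=True)
print(get_state())
for n in ["side","top"]:
    p,d=get_image(n); cv2.imwrite(f"pics/{n}0.png",p[:,:,::-1]); np.savez(f"pics/{n}0.npz",p=p,d=d); print(n,camera_info(n))
print(camera_info("wrist"))
E
```

```text
pics
{'time': 0.0, 'joint_positions': array([ 1.3121,  0.3218, -0.0701,  1.4517,  0.0226,  1.3708, -0.057 ]), 'qd': array([ 0.0006, -0.0017, -0.0014,  0.0001, -0.0008, -0.0008, -0.0018]), 'joint_torque': array([ -0.0004, -49.1292,  -0.4044, -31.2534,  -0.064 ,   0.0435,
         0.0002]), 'position': array([ 0.1749, -0.6255,  0.2405]), 'tool_rot': array([ 1.0071,  1.3276, -1.0053]), 'ft_force': array([-0.8906,  0.0604,  0.2813]), 'torque': array([-0.0219,  0.0036, -0.0104]), 'grip_width': 0.9954053391444958}
side {'intrinsics': array([[547.9777,   0.    , 319.5864],
       [  0.    , 547.9777, 233.9803],
       [  0.    ,   0.    ,   1.    ]]), 'world_from_camera': array([[-0.9727,  0.1471, -0.1796,  0.235 ],
       [-0.2321, -0.6375,  0.7347,  0.8243],
       [-0.0064,  0.7563,  0.6542,  0.9406],
       [ 0.    ,  0.    ,  0.    ,  1.    ]])}
top {'intrinsics': array([[454.0686,   0.    , 322.1847],
       [  0.    , 454.0686, 232.1354],
       [  0.    ,   0.    ,   1.    ]]), 'world_from_camera': array([[-0.1306,  0.9692, -0.2089,  0.2661],
       [-0.9914, -0.1289,  0.0222, -0.0418],
       [-0.0054,  0.21  ,  0.9777,  1.1283],
       [ 0.    ,  0.    ,  0.    ,  1.    ]])}
{'intrinsics': array([[387.6875,   0.    , 319.0113],
       [  0.    , 387.6875, 245.0466],
       [  0.    ,   0.    ,   1.    ]]), 'mount': array([[-0.0011,  0.299 , -0.9543, -0.143 ],
       [-0.    ,  0.9543,  0.299 ,  0.0826],
       [ 1.    ,  0.0004, -0.0011, -0.0007],
       [ 0.    ,  0.    ,  0.    ,  1.    ]])}
```

View pics/side0.png

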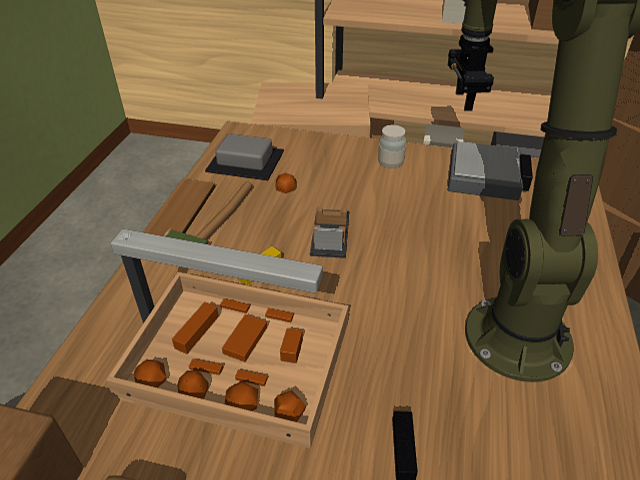

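View pics/top0.png

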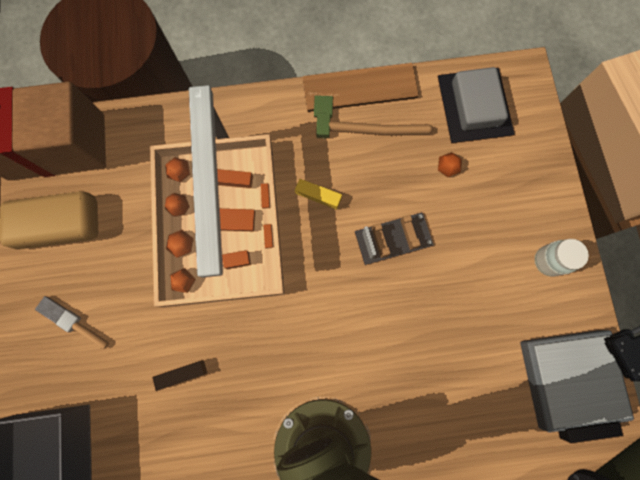

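Candidates for the bar in the crate: in the side view, pieces at (195,327), (245,337) and (291,344); in the top view, (235,178), (237,219) and (236,260). The long narrow one at side (195,327) fits. The wide flat one is the slab, the stubby one is the short block, and the yellow and black pieces are look-alikes. I'll confirm in an enlarged crop.

```bash
python3 - <<'E'
import cv2,numpy as np
p=np.load("pics/side0.npz")["p"][:,:,::-1]
cv2.imwrite("pics/c1.png",cv2.resize(p[280:380,160:320],(800,500),interpolation=cv2.INTER_CUBIC))
p=np.load("pics/top0.npz")["p"][:,:,::-1]
cv2.imwrite("pics/c2.png",cv2.resize(p[195:275,345:445],(750,600),interpolation=cv2.INTER_CUBIC))
p=np.load("pics/side0.npz")["p"][:,:,::-1]
cv2.imwrite("pics/c3.png",cv2.resize(p[195:265,290:370],(640,560),interpolation=cv2.INTER_CUBIC))
E
```

```text
(no output)
```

View pics/c1.png

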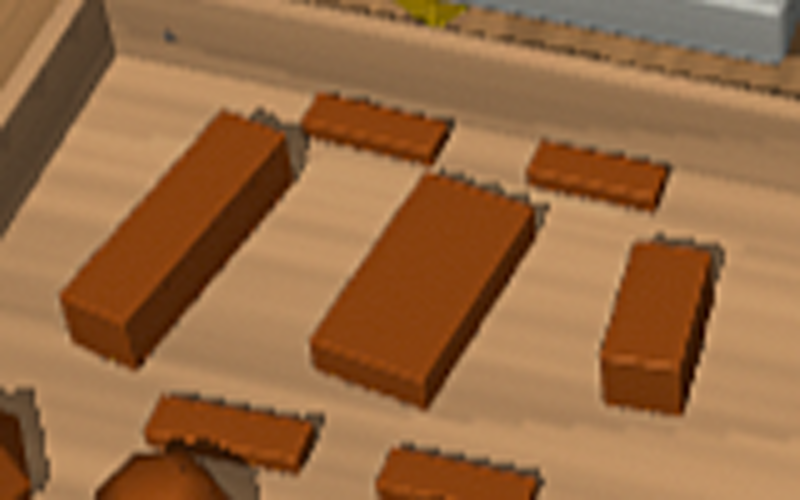

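View pics/c2.png

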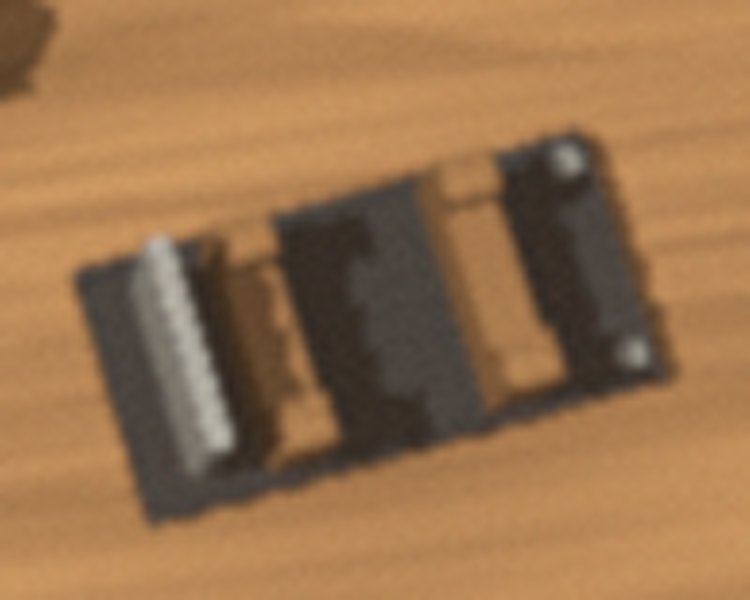

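View pics/c3.png

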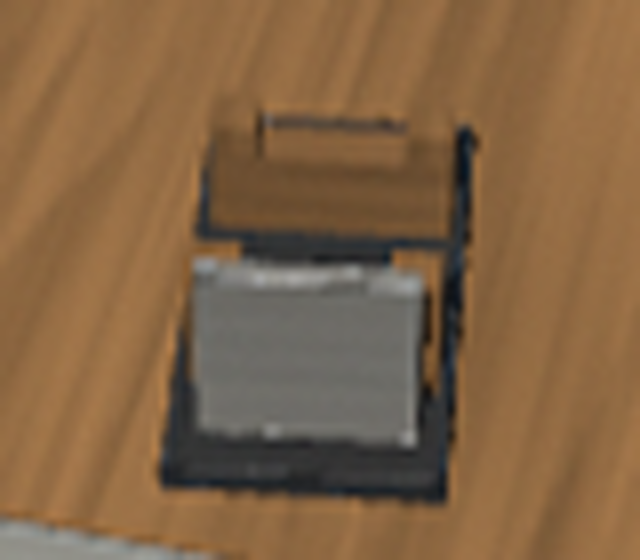

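The crop confirms it: the bar is the long square one, with top corners in the crop at about (222,112), (290,150), (128,325) and (62,298). Next I'll work out the poses.

```bash
cat > h.py <<'E'
import numpy as np
from bench import camera_info
np.set_printoptions(precision=4,suppress=True)
def ray(name,uv,z,M=None):
    c=camera_info(name);K=c["intrinsics"]; M=c["world_from_camera"] if M is None else M
    out=[]
    for u,v in uv:
        d=np.array([(u-K[0,2])/K[0,0],-(v-K[1,2])/K[1,1],-1]);d=M[:3,:3]@d;o=M[:3,3]
        out.append(o+d*(z-o[2])/d[2])
    return np.array(out)
def cloud(name,d,M=None):
    c=camera_info(name);K=c["intrinsics"]; M=c["world_from_camera"] if M is None else M
    v,u=np.mgrid[:480,:640]
    P=np.stack([(u-K[0,2])/K[0,0]*d,-(v-K[1,2])/K[1,1]*d,-d],-1)
    return P@M[:3,:3].T+M[:3,3]
E
python3 - <<'E'
from h import *
def show(n,P,):
    c=P.mean(0); print(n,c); print(P); e=np.diff(np.vstack([P,P[:1]]),axis=0); print("edges",np.linalg.norm(e,axis=1),np.degrees(np.arctan2(e[:,1],e[:,0])))
q=np.array([(222,112),(290,150),(128,325),(62,298)])/5+[160,280]
show("bar side",ray("side",q,0.044))
q=np.array([(77,272),(570,128),(680,378),(150,522)])/7.5+[345,195]
show("rest top",ray("top",q,0.01))
q=np.array([(163,488),(445,498)])/8+[290,195]
show("rest near edge side",ray("side",q,0.01))
q=np.array([(193,272),(420,290)])/8+[290,195]
show("stop top side",ray("side",q,0.075))
show("crate top",ray("top",[(152,147),(268,136),(282,294),(155,304)],0.06))
show("crate side",ray("side",[(180,276),(349,305),(309,442),(108,380)],0.06))
for n in("side","top"):
    f=np.load(f"pics/{n}0.npz");X=cloud(n,f["d"]);
    hsvm=(f["p"][...,0]>100)&(f["p"][...,1]<90)&(f["p"][...,2]<50)
    m=hsvm&(abs(X[...,2]-0.044)<.004)&(X[...,0]>.2)
    import cv2
    k,l,s,ce=cv2.connectedComponentsWithStats(m.astype(np.uint8))
    for i in range(1,k):
        if s[i,4]>60:
            P=X[l==i]; (r)=cv2.minAreaRect(P[:,:2].astype(np.float32)*1000);print(n,ce[i],s[i,4],r,np.median(P[:,2]))
    m=(X[...,2]>.19)&(X[...,2]<.3)&(X[...,0]>.3)&(X[...,1]>-.1)
    P=X[m];print(n,"lamp",cv2.minAreaRect(P[:,:2].astype(np.float32)*1000),np.percentile(P[:,2],[5,50,95]))
E
```

```text
bar side [0.6688 0.1572 0.044 ]
[[0.6738 0.0969 0.044 ]
 [0.6366 0.1108 0.044 ]
 [0.6663 0.2138 0.044 ]
 [0.6983 0.2072 0.044 ]]
edges [0.0396 0.1072 0.0327 0.113 ] [ 159.525    73.9421  -11.6273 -102.5606]
rest top [ 0.4658 -0.2446  0.01  ]
[[ 0.4963 -0.1501  0.01  ]
 [ 0.5237 -0.3228  0.01  ]
 [ 0.434  -0.344   0.01  ]
 [ 0.4094 -0.1617  0.01  ]]
edges [0.1749 0.0921 0.184  0.0876] [ -80.9939 -166.7125   97.6877    7.5966]
rest near edge side [ 0.4504 -0.142   0.01  ]
[[ 0.4934 -0.1343  0.01  ]
 [ 0.4073 -0.1496  0.01  ]]
edges [0.0874 0.0874] [-169.9347   10.0653]
stop top side [ 0.4554 -0.1664  0.075 ]
[[ 0.49   -0.1628  0.075 ]
 [ 0.4208 -0.17    0.075 ]]
edges [0.0695 0.0695] [-173.9836    6.0164]
crate top [0.5655 0.1889 0.06  ]
[[0.7677 0.3293 0.06  ]
 [0.7583 0.0371 0.06  ]
 [0.36   0.0465 0.06  ]
 [0.3758 0.3428 0.06  ]]
edges [0.2924 0.3984 0.2968 0.3921] [-91.8311 178.6459  86.9482  -1.9764]
crate side [0.5621 0.199  0.06  ]
[[0.7507 0.0477 0.06  ]
 [0.3618 0.0468 0.06  ]
 [0.3684 0.3676 0.06  ]
 [0.7675 0.3339 0.06  ]]
edges [0.3889 0.3208 0.4005 0.2867] [-179.864    88.
[... 1082 characters left out ...]
934] 61 ((638.3995361328125, -418.136962890625), (27.500633239746094, 28.6115665435791), 69.00994873046875) 0.041568888927006276
top [175.065  167.4146] 123 ((714.0151977539062, 281.0176696777344), (46.667869567871094, 44.65658187866211), 66.04402923583984) 0.044980575319511606
top [235.4249 177.1282] 273 ((666.18798828125, 135.35633850097656), (83.42269897460938, 32.055992126464844), 76.63719177246094) 0.04463275013485157
top [178.8    240.4839] 155 ((520.733642578125, 287.3066101074219), (45.77162551879883, 43.99858093261719), 10.452062606811523) 0.04427035931779666
top lamp ((594.822021484375, 158.51953125), (46.15681838989258, 399.2410888671875), 88.37112426757812) [0.2512 0.2656 0.2685]
```

```bash
python3 - <<'E'
from h import *
from scipy.spatial.transform import Rotation as R
from bench import get_state
import cv2
s=get_state(); Rm=R.from_rotvec(s["tool_rot"]).as_matrix();print("tool axes cols\n",Rm)
for n in("side","top"):
    f=np.load(f"pics/{n}0.npz");X=cloud(n,f["d"])
    box=(abs(X[...,0]-.466)<.1)&(abs(X[...,1]+.245)<.13)
    for lo,hi in((.006,.1),(.035,.07),(.046,.06),(.066,.085)):
        m=box&(X[...,2]>lo)&(X[...,2]<hi);P=X[m]
        print(n,lo,hi,len(P),cv2.minAreaRect(P[:,:2].astype(np.float32)*1000))
    # table z check
    m=(abs(X[...,0]-.5)<.05)&(abs(X[...,1]+.08)<.03);print("table z",np.median(X[m][:,2]))
# things around the bar, in bar frame
f=np.load("pics/side0.npz");X=cloud("side",f["d"])
a=np.array([np.cos(np.radians(76.6)),np.sin(np.radians(76.6))]);b=np.array([a[1],-a[0]])
c=np.array([.671,.153]);D=X[...,:2]-c;A=D@a;B=D@b
m=(X[...,2]>.016)&(X[...,2]<.1)&(abs(A)<.12)&(abs(B)<.13)
G=np.full((14,27),'.')
for lo,hi in [(0,1)]:
    for A_,B_,z in zip(A[m],B[m],X[m][:,2]):
        i=int((A_+.12)//.02);j=int((B_+.13)//.01); 
        if 0<=i<14 and 0<=j<27: G[i,j]=max(G[i,j],str(min(9,int(z*100)))) if G[i,j]!='.' else str(min(9,int(z*100)))
print("\n".join("%+.2f "%(-.12+.02*i)+"".join(r) for i,r in enumerate(G)))
E
```

```text
tool axes cols
 [[-0.0006  0.963   0.2695]
 [ 0.0017  0.2695 -0.963 ]
 [-1.     -0.0001 -0.0018]]
side 0.006 0.1 1576 ((467.5207214355469, -241.19818115234375), (89.92404174804688, 184.91896057128906), 8.184069633483887)
side 0.035 0.07 569 ((465.8228759765625, -228.1937255859375), (79.5432357788086, 128.51654052734375), 8.138214111328125)
side 0.046 0.06 230 ((466.0244445800781, -228.94761657714844), (79.35761260986328, 126.96685791015625), 8.138214111328125)
side 0.066 0.085 129 ((457.6886291503906, -173.21795654296875), (69.6761703491211, 15.424030303955078), 7.19713020324707)
table z -0.000803059529055683
top 0.006 0.1 2585 ((467.70843505859375, -243.335693359375), (262.4714050292969, 185.36062622070312), 88.20335388183594)
top 0.035 0.07 613 ((464.51171875, -230.49021911621094), (80.42604064941406, 121.05989074707031), 8.635878562927246)
top 0.046 0.06 247 ((464.63116455078125, -230.51031494140625), (80.1170654296875, 121.08594512939453), 8.562943458557129)
top 0.066 0.085 111 ((455.8977355957031, -175.08775329589844), (69.49551391601562, 8.353093147277832), 8.840483665466309)
table z 0.0009726957525985069
-0.12 2221..6666666666666665.....
-0.10 ......22222221.5666666666..
-0.08 333333......2.........666..
-0.06 333333.....44443......665..
-0.04 333333.....4444......466...
-0.02 333333.....44444.....666...
+0.00 333333.....4444......69....
+0.02 333332.....45443....59999..
+0.04 ..22222....44443...166.98..
+0.06 ..22222222.........266.....
+0.08 ...24.2222.........665.....
+0.10 ..456554....4444...66......
+0.12 ...........................
+0.14 ...........................
```

```bash
python3 - <<'E'
from bench import *
import cv2,numpy as np
p=np.load("pics/side0.npz")["p"][:,:,::-1]
a=cv2.resize(p[0:140,420:560],(560,560),interpolation=cv2.INTER_CUBIC)
cv2.imwrite("pics/c4.png",a)
p,d=get_image("wrist");cv2.imwrite("pics/w0.png",p[:,:,::-1])
E
```

```text
(no output)
```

View pics/c4.png

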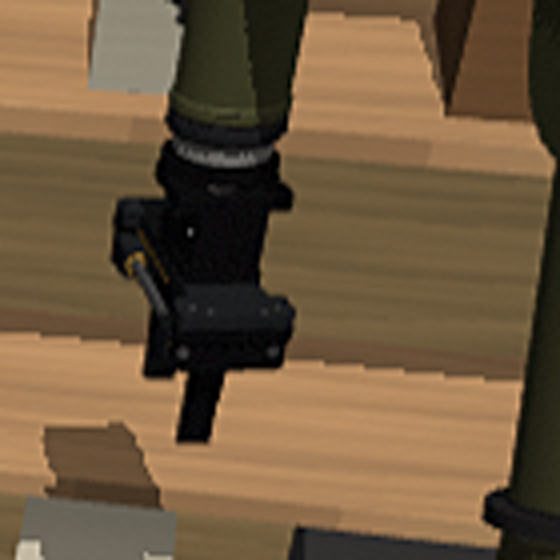

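View pics/w0.png

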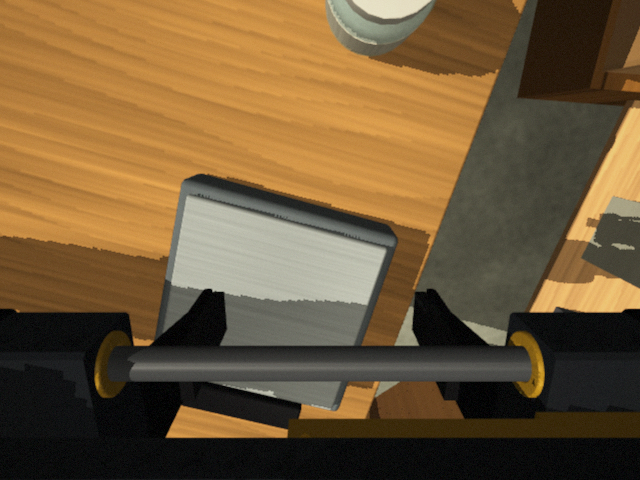

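```bash
cat >> h.py <<'E'
from scipy.spatial.transform import Rotation as Rot
from bench import get_state
def tgt(ang,th):
    a=np.radians(ang);th=np.radians(th);A=np.array([np.cos(a),np.sin(a),0]);U=np.array([0,0,1.])
    x=np.sin(th)*A-np.cos(th)*U;y=np.cos(th)*A+np.sin(th)*U
    return np.stack([x,y,np.cross(x,y)],1),A
def go(pos,R=None):
    s=get_state();Rm=Rot.from_rotvec(s["tool_rot"]).as_matrix()
    print("t",s["time"],"pos",s["position"],"F",s["ft_force"],"g",s["grip_width"],"q",s["joint_positions"])
    print("shift cm (tool, before turn)",Rm.T@(np.array(pos)-s["position"])*100)
    if R is not None:
        print("turn deg",np.degrees(Rot.from_matrix(Rm.T@R).as_rotvec()))
        print("shift cm (after turn)",R.T@(np.array(pos)-s["position"])*100)
E
python3 - <<'E'
from h import *
R,A=tgt(76.6,36)
g=np.array([.671,.153,.042])-.018*A
print("grasp",g); pre=g-.26*R[:,0];print(pre)
go(pre+[0,0,.04],R)
f=np.load("pics/top0.npz");X=cloud("top",f["d"]);print(X[258,570],X[165,452],X[180,485])
E
```

```text
grasp [0.6668 0.1355 0.042 ]
[ 0.6314 -0.0132  0.2523]
t 0.15 pos [ 0.175  -0.6256  0.2407] F [-0.4665  0.3914  1.218 ] g 0.9992553164010357 q [ 1.3121  0.3217 -0.0701  1.4514  0.0226  1.3708 -0.0569]
shift cm (tool, before turn) [ -5.1024  60.4573 -46.6865]
turn deg [-58.893   19.0536  32.4565]
shift cm (after turn) [37.0588 59.7907 30.2071]
[ 0.3506 -0.6123  0.1098] [ 0.627  -0.414   0.0414] [ 0.5895 -0.5061 -0.0022]
```

Call:
{"fn": "jog_arm", "kwargs": {
  "targets": [
    [0, 0, 0, -3, 0, 0, 8.7],
    [0, 0, 0, -2, 3, -2.3, 8.7],
    [0, 0, 0, 0, 3.6, -2.8, 8.7],
    [0, 0, 0, 0, 3.6, -2.8, 8.7],
    [0, 0, 0, 0, 3.6, -2.8, 8.7],
    [0, 0, 0, 0, 3.6, -2.8, 8.7],
    [0, 0, 0, 0, 3.6, -2.8, 8.7],
    [0, 0, 0, 0, 3.6, -2.8, 8.7],
    [0, 0, 0, 0, 3.6, -2.8, 8.7],
    [0, 0, 0, 0, 3.6, -2.8, 8.7]
  ]
}}

```text
time: 1.4
position: [0.4154, -0.3011, 0.2914]
tool_rot: [1.006, 1.326, -1.006]
ft_force: [-0.2, -0.8, 0.5]
grip_width: 1.004
```

Call:
{"fn": "jog_arm", "kwargs": {
  "targets": [
    [0, 0, 0, 0, 3.6, -2.8, 8.7],
    [0, 0, 0, 0, 3.6, -2.8, 8.7],
    [0, 0, 0, 0, 3.6, -2.8, 8.7],
    [0, 0, 0, 0, 3.6, -2.8, 8.7],
    [0, 0, 0, 0, 3.6, -2.8, 8.7],
    [0, 0, 0, 0, 3.6, -2.8, 8.7],
    [0, 0, 0, 0, 0, 0, 8.7]
  ]
}}

```text
time: 2.28
position: [0.5787, -0.0775, 0.2911]
tool_rot: [1.002, 1.331, -0.999]
ft_force: [-0.1, 0.4, -0.6]
grip_width: 1.0
```

Call:
{"fn": "jog_arm", "kwargs": {
  "targets": [
    [-8.4, 2.7, 4.6, 0, 0, 0, 8.7],
    [-8.4, 2.7, 4.6, 0, 0, 0, 8.7],
    [-8.4, 2.7, 4.6, 0, 0, 0, 8.7],
    [-8.4, 2.7, 4.6, 0, 0, 0, 8.7],
    [-8.4, 2.7, 4.6, 0, 0, 0, 8.7],
    [-8.4, 2.7, 4.6, 0, 0, 0, 8.7],
    [-8.4, 2.7, 4.6, 0, 0, 0, 8.7],
    [0, 0, 0, 0, 0, 0, 8.7]
  ]
}}

```text
time: 3.28
position: [0.5768, -0.0856, 0.2897]
tool_rot: [0.662, 1.437, 0.298]
ft_force: [0.2, 0.2, -0.7]
grip_width: 1.002
```

```bash
python3 - <<'E'
from h import *
R,A=tgt(76.6,36)
g=np.array([.671,.153,.042])-.018*A
go(g-.26*R[:,0],R)
from bench import get_image
import cv2
p,d=get_image("wrist");cv2.imwrite("pics/w1.png",p[:,:,::-1]);np.savez("pics/w1.npz",p=p,d=d)
p,d=get_image("side");cv2.imwrite("pics/s1.png",p[:,:,::-1])
E
```

```text
t 3.275 pos [ 0.5768 -0.0856  0.2897] F [ 0.1965  0.1764 -0.7203] g 1.0017779127689797 q [ 0.98    0.2832 -0.6384  1.5865 -0.4552  1.4222  0.202 ]
shift cm (tool, before turn) [7.8837 4.6139 3.5737]
turn deg [-0.5002  0.109   0.3616]
shift cm (after turn) [7.9057 4.5326 3.6287]
```

View pics/w1.png

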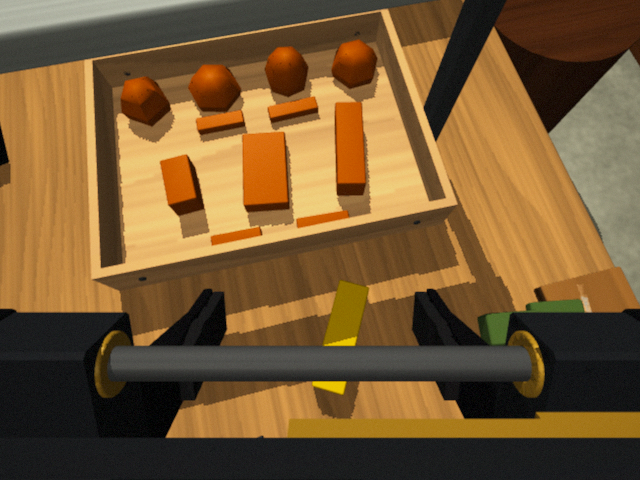

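View pics/s1.png

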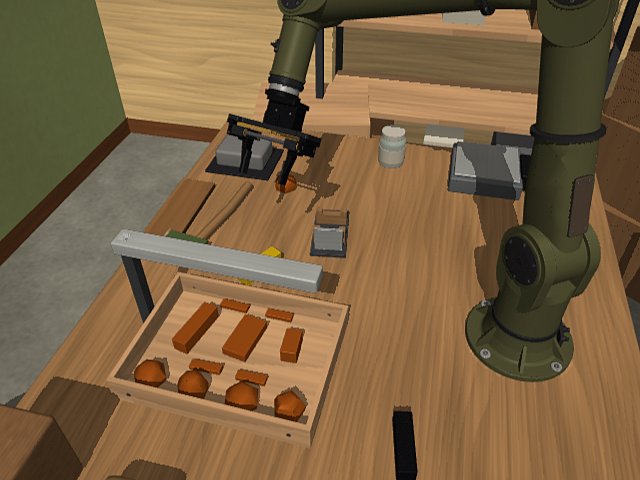

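The wrist view shows the whole bar: its top face runs from (336,102) to (365,185), with the slab at (265,170) and the short block at (182,183). I'll refine the bar pose from this view.

```bash
python3 - <<'E'
from h import *
import cv2
s=get_state();T=np.eye(4);T[:3,:3]=Rot.from_rotvec(s["tool_rot"]).as_matrix();T[:3,3]=s["position"]
M=T@camera_info("wrist")["mount"]
f=np.load("pics/w1.npz");X=cloud("wrist",f["d"],M);p=f["p"]
m=(p[...,0]>110)&(p[...,1]<100)&(p[...,2]<70)&(abs(X[...,2]-.044)<.006)
k,l,st,ce=cv2.connectedComponentsWithStats(m.astype(np.uint8))
for i in range(1,k):
    if st[i,4]>150:
        P=X[l==i];print(ce[i],st[i,4],cv2.minAreaRect(P[:,:2].astype(np.float32)*1000),np.median(P[:,2]))
m=(X[...,2]>.215)&(X[...,2]<.3)&(X[...,0]>.3)&(X[...,0]<.85)&(X[...,1]>.08)
P=X[m];print("lamp",len(P),np.percentile(P[:,1],[1,50,99]) if len(P) else 0,np.percentile(P[:,2],[1,50,99])if len(P) else 0)
v,u=np.mgrid[:480,:640]
m=(X[...,2]>.08)&(X[...,2]<.2)&(X[...,0]>.7)&(X[...,1]>.1)&(X[...,0]<.85)
P=X[m];print("post",len(P),P.min(0),P.max(0),P.mean(0))
m=(X[...,2]>.052)&(X[...,2]<.068)&(X[...,0]>.7)&(X[...,0]<.8)&(abs(X[...,1]-.11)<.01)
P=X[m];print("farwall near y .11",P[:,0].min(),P[:,0].max())
E
```

```text
[353.3016  52.9111] 630 ((714.3919067382812, 286.62506103515625), (47.238956451416016, 41.9611701965332), 56.2757568359375) 0.047083019398594994
[209.5582  78.3159] 747 ((521.03857421875, 291.00567626953125), (45.98189926147461, 47.59370422363281), 76.76217651367188) 0.0445328222203894
[137.5771  91.5968] 253 ((429.7280578613281, 289.0672302246094), (41.21997833251953, 41.1166877746582), 76.50980377197266) 0.048083927758702516
[350.0004 143.8606] 2224 ((673.7011108398438, 153.15234375), (114.42782592773438, 34.035301208496094), 76.9012680053711) 0.04493000455524018
[177.1888 181.4794] 1091 ((461.9902038574219, 152.45289611816406), (33.28449630737305, 59.85697555541992), 2.425011396408081) 0.04442228991773406
lamp 16634 [0.1372 0.1427 0.1689] [0.2201 0.2547 0.2664]
post 3129 [0.7656 0.1435 0.08  ] [0.7908 0.1697 0.2   ] [0.7736 0.15   0.1489]
farwall near y .11 0.7554577411784191 0.7659218433403359
```

```bash
python3 - <<'E'
from h import *
R,A=tgt(76.8,36)
g=np.array([.6725,.153,.043])-.018*A;print(g)
go(g-.12*R[:,0],R)
E
```

```text
[0.6684 0.1355 0.043 ]
t 3.375 pos [ 0.5773 -0.0828  0.2914] F [-0.0897  0.9313  1.3591] g 1.0014567727727515 q [ 0.9778  0.2801 -0.6407  1.5863 -0.456   1.422   0.2006]
shift cm (tool, before turn) [21.7867  4.4598  3.7619]
turn deg [-0.4432  0.2253  0.4129]
shift cm (after turn) [21.8031  4.2732  3.8814]
```

Call:
{"fn": "jog_arm", "kwargs": {
  "targets": [
    [-0.4, 0.2, 0.4, 0, 2.1, 1.9, 8.7],
    [0, 0, 0, 2, 2.1, 1.9, 8.7],
    [0, 0, 0, 4, 0.1, 0, 5.2],
    [0, 0, 0, 4, 0, 0, 5.2],
    [0, 0, 0, 4, 0, 0, 5.2],
    [0, 0, 0, 4, 0, 0, 5.2],
    [0, 0, 0, 3.8, 0, 0, 5.2],
    [0, 0, 0, 0, 0, 0, 5.2],
    [0, 0, 0, 0, 0, 0, 5.2]
  ]
}}

```text
time: 4.5
position: [0.6526, 0.0672, 0.1421]
tool_rot: [0.655, 1.433, 0.314]
ft_force: [-0.3, 0.1, 0.1]
grip_width: 0.599
```

```bash
python3 - <<'E'
from h import *
R,A=tgt(76.8,36)
g=np.array([.6725,.153,.043])-.018*A
go(g,R)
from bench import get_image
import cv2
p,d=get_image("wrist");cv2.imwrite("pics/w2.png",p[:,:,::-1]);np.savez("pics/w2.npz",p=p,d=d)
p,d=get_image("side");cv2.imwrite("pics/s2.png",p[:,:,::-1])
E
```

```text
t 4.5 pos [0.6526 0.0672 0.1421] F [-0.3339  0.104   0.0752] g 0.598979434583139 q [ 0.7178  0.4776 -0.6844  1.6924 -0.3883  1.0143  0.0742]
shift cm (tool, before turn) [12.1381 -0.1511 -0.0453]
turn deg [0.1828 0.1257 0.0048]
shift cm (after turn) [12.1381 -0.1522 -0.0182]
```

View pics/w2.png

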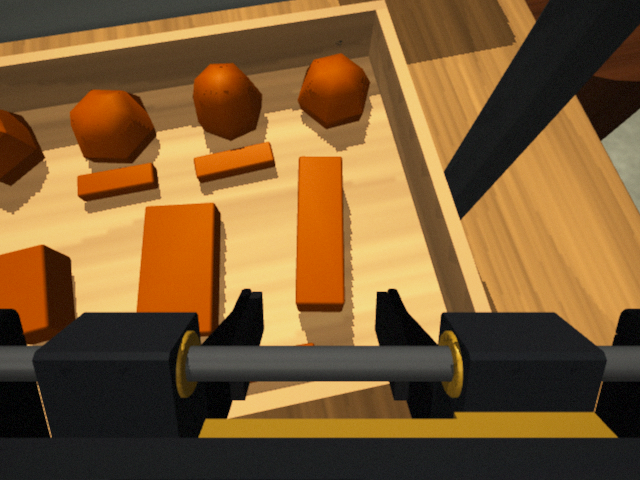

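View pics/s2.png

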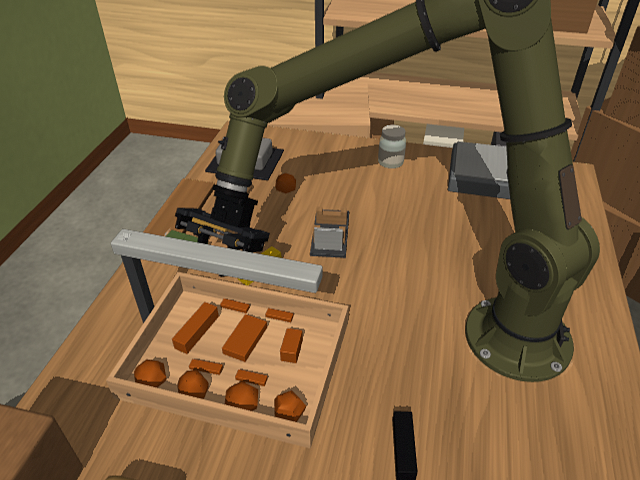

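The bar (column 320) is centred between the fingers (260 and 378), so I'll advance.

Call:
{"fn": "jog_arm", "kwargs": {
  "targets": [
    [0, 0, 0, 2.5, -0.1, 0, 5.2],
    [0, 0, 0, 2.5, 0, 0, 5.2],
    [0, 0, 0, 2, 0, 0, 5.2],
    [0, 0, 0, 1.5, 0, 0, 5.2],
    [0, 0, 0, 0, 0, 0, 5.2]
  ]
}}

```text
time: 5.22
position: [0.6625, 0.1163, 0.0706]
tool_rot: [0.656, 1.437, 0.316]
ft_force: [0.2, -0.0, -1.0]
grip_width: 0.595
```

Call:
{"fn": "jog_arm", "kwargs": {
  "targets": [
    [0, 0, 0, 1, 0, 0, 5.2],
    [0, 0, 0, 1, 0, 0, 5.2],
    [0, 0, 0, 0.8, 0, 0, 5.2],
    [0, 0, 0, 0.6, 0, 0, 5.2],
    [0, 0, 0, 0, 0, 0, 5.2],
    [0, 0, 0, 0, 0, 0, 5.2]
  ]
}}

```text
time: 5.98
position: [0.6678, 0.1349, 0.0438]
tool_rot: [0.656, 1.435, 0.314]
ft_force: [-0.4, 0.5, -0.5]
grip_width: 0.598
```

```bash
python3 - <<'E'
from h import *
R,A=tgt(76.8,36)
g=np.array([.6725,.153,.043])-.018*A
go(g,R)
from bench import get_image
import cv2
p,d=get_image("wrist");cv2.imwrite("pics/w3.png",p[:,:,::-1]);np.savez("pics/w3.npz",p=p,d=d)
p,d=get_image("side");cv2.imwrite("pics/s3.png",cv2.resize(p[180:460,100:420,::-1],(640,560)))
E
```

```text
t 5.975 pos [0.6678 0.1349 0.0438] F [-0.3735  0.4595 -0.5386] g 0.5980389003591452 q [ 0.5858  0.6218 -0.6659  1.7326 -0.35    0.7981  0.0472]
shift cm (tool, before turn) [0.1076 0.0122 0.0464]
turn deg [ 0.1477  0.0148 -0.0438]
shift cm (after turn) [0.1076 0.0125 0.0464]
```

View pics/w3.png

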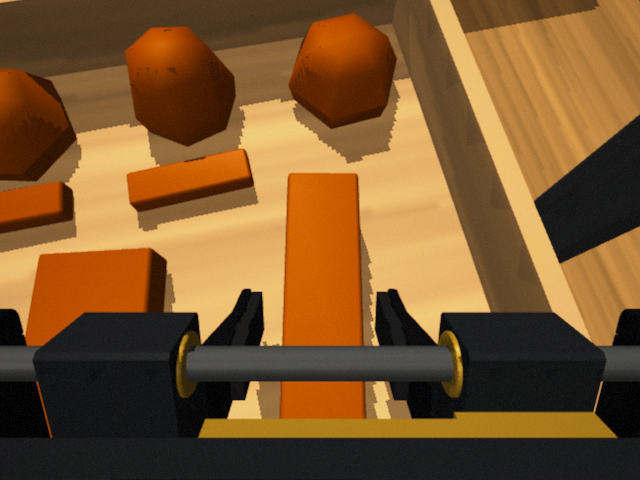

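View pics/s3.png

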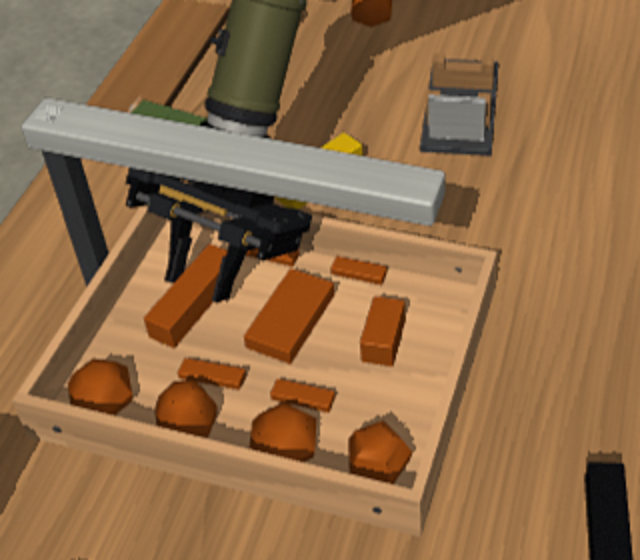

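The fingers straddle the bar (wrist columns 285–362, fingers at about 250 and 390) with no contact force. Closing at 24 N.

Call:
{"fn": "jog_arm", "kwargs": {
  "targets": [
    [0, 0, 0, 0.1, 0, 0.05, 4.4],
    [0, 0, 0, 0, 0, 0, 3.8],
    [0, 0, 0, 0, 0, 0, 3.4],
    [0, 0, 0, 0, 0, 0, 3.0],
    [0, 0, 0, 0, 0, 0, 2.5],
    [0, 0, 0, 0, 0, 0, 2.5],
    [0, 0, 0, 0, 0, 0, 2.5]
  ],
  "squeeze": 24
}}

```text
time: 6.95
position: [0.6685, 0.1353, 0.043]
tool_rot: [0.656, 1.435, 0.314]
ft_force: [1.1, -0.6, 0.6]
grip_width: 0.392
```

The opening is 34 mm, so it's gripping. Lifting back along the slant.

Call:
{"fn": "jog_arm", "kwargs": {
  "targets": [
    [0, 0, 0, -0.5, 0, 0, 2.5],
    [0, 0, 0, -1, 0, 0, 2.5],
    [0, 0, 0, -1.5, 0, 0, 2.5],
    [0, 0, 0, -2, 0, 0, 2.5],
    [0, 0, 0, -2, 0, 0, 2.5],
    [0, 0, 0, 0, 0, 0, 2.5]
  ]
}}

```text
time: 7.7
position: [0.6604, 0.0931, 0.1015]
tool_rot: [0.656, 1.431, 0.312]
ft_force: [-0.5, -0.1, -0.9]
grip_width: 0.391
```

```bash
python3 - <<'E'
from h import *
from bench import get_image
import cv2
go([.6,.1,.1])
p,d=get_image("wrist");cv2.imwrite("pics/w4.png",p[:,:,::-1])
p,d=get_image("side");cv2.imwrite("pics/s4.png",cv2.resize(p[180:460,100:420,::-1],(640,560)))
E
```

```text
t 7.7 pos [0.6604 0.0931 0.1015] F [-0.4536 -0.093  -0.9267] g 0.3907182435122317 q [ 0.6678  0.5339 -0.6799  1.7145 -0.3715  0.9212  0.0635]
shift cm (tool, before turn) [-0.3229 -0.6396 -6.0355]
```

View pics/s4.png

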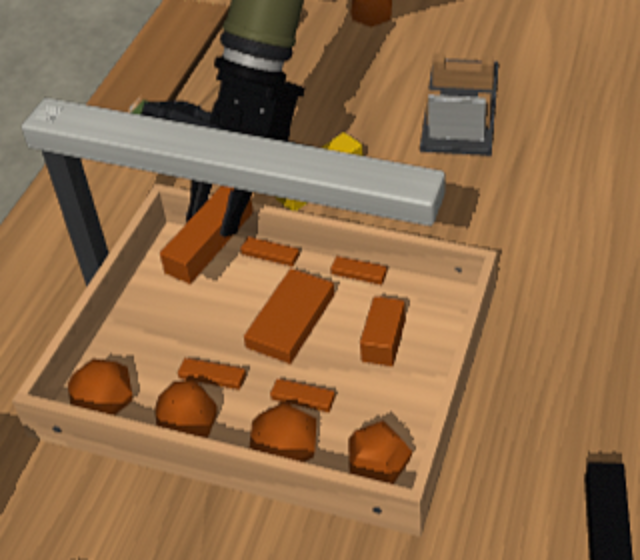

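View pics/w4.png

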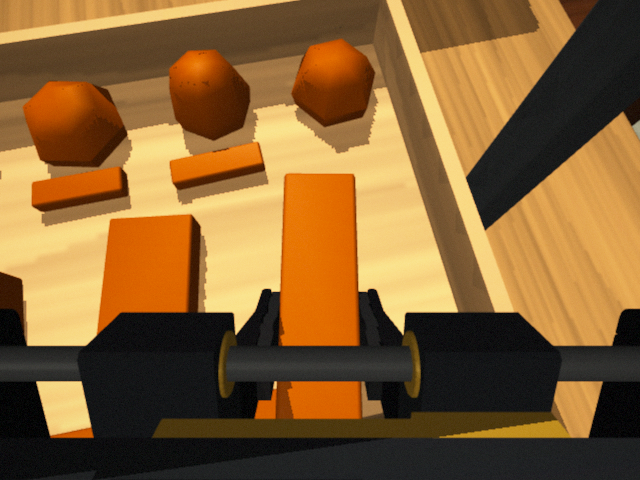

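The bar is lifted and the other pieces haven't moved. Continuing to back out from under the lamp.

Call:
{"fn": "jog_arm", "kwargs": {
  "targets": [
    [0, 0, 0, -2, 0, 0, 2.5],
    [0, 0, 0, -2.5, 0, 0, 2.5],
    [0, 0, 0, -2.5, 0, 0, 2.5],
    [0, 0, 0, -2.5, 0, 0, 2.5],
    [0, 0, 0, -2.5, 0, 0, 2.5],
    [0, 0, 0, -2.5, 0, 0, 2.5],
    [0, 0, 0, -1, 0, 0, 2.5],
    [0, 0, 0, 0, 0, 0, 2.5],
    [0, 0, 0, 0, 0, 0, 2.5]
  ]
}}

```text
time: 8.93
position: [0.6374, 0.0075, 0.224]
tool_rot: [0.656, 1.437, 0.316]
ft_force: [-0.1, -0.2, -1.8]
grip_width: 0.389
```

```bash
python3 - <<'E'
from h import *
from bench import get_image
import cv2
s=get_state();T=np.eye(4);T[:3,:3]=Rot.from_rotvec(s["tool_rot"]).as_matrix();T[:3,3]=s["position"]
Mo=camera_info("wrist")["mount"];M=T@Mo
p,d=get_image("wrist");np.savez("pics/w5.npz",p=p,d=d)
X=cloud("wrist",d,Mo)  # tool frame
m=(p[...,0]>110)&(p[...,1]<110)&(p[...,2]<70)&(abs(X[...,2])<.03)&(abs(X[...,0])<.09)
k,l,st,ce=cv2.connectedComponentsWithStats(m.astype(np.uint8))
i=1+np.argmax(st[1:,4]);P=X[l==i];print(ce[i],st[i],len(P))
c=P.mean(0);u,sv,vt=np.linalg.svd(P-c,full_matrices=False);print("centre tool",c,"normal",vt[2],"long",vt[0])
W=P@T[:3,:3].T+T[:3,3];Rw=T[:3,:3]
print("world z range",np.percentile(W[:,2],[2,50,98]),"normal w",Rw@vt[2],"long w",Rw@vt[0])
R36,A=tgt(76.8,36)
along=W@A; print("bar far end rel TCP along A", np.percentile(along,[98,99.5])-s["position"]@A, "min",along.min()-s["position"]@A)
p2,d2=get_image("top");cv2.imwrite("pics/t5.png",p2[:,:,::-1]);np.savez("pics/t5.npz",p=p2,d=d2)
p3,d3=get_image("side");cv2.imwrite("pics/s5.png",p3[:,:,::-1]);np.savez("pics/s5.npz",p=p3,d=d3)
uR=98.3
Rr,Ar=tgt(98.3,36)
go([.4667,-.2425,.2],Rr)
E
```

```text
[321.4511 266.2951] [  280   174    79   172 11720] 11720
centre tool [0.0166 0.0241 0.0009] normal [ 0.8068 -0.5908  0.0062] long [-0.5891 -0.8051 -0.0694]
world z range [0.2233 0.2247 0.226 ] normal w [ 0.0053 -0.0039 -1.    ] long w [-0.2922 -0.9564  0.0022]
bar far end rel TCP along A [0.0717 0.0736] min -0.005189359695750323
t 9.075 pos [0.6376 0.0075 0.2241] F [-0.3135 -0.0889 -2.037 ] g 0.39089940641294835 q [ 0.8177  0.394  -0.6825  1.6115 -0.4116  1.2138  0.0958]
shift cm (tool, before turn) [-14.6623 -24.2112 -11.0196]
turn deg [-17.2316  12.5369  -0.0741]
shift cm (after turn) [-11.1434 -19.4306 -20.5152]
```

View pics/s5.png

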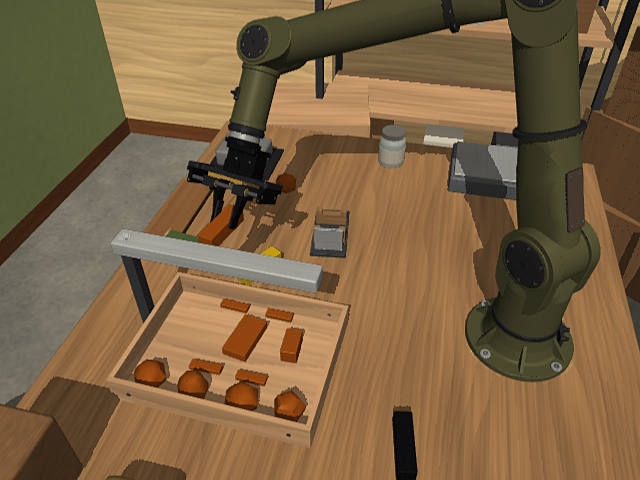

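```bash
python3 - <<'E'
from h import *
R,A=tgt(98.3,36)
t=np.array([.4667,-.2425,0])-.020*A;t[2]=.20;print(t)
go(t,R)
E
```

```text
[ 0.4696 -0.2623  0.2   ]
t 9.075 pos [0.6376 0.0075 0.2241] F [-0.3135 -0.0889 -2.037 ] g 0.39089940641294835 q [ 0.8177  0.394  -0.6825  1.6115 -0.4116  1.2138  0.0958]
shift cm (tool, before turn) [-15.7595 -25.7171 -10.2928]
turn deg [-17.2316  12.5369  -0.0741]
shift cm (after turn) [-12.319  -21.0486 -20.5152]
```

Call:
{"fn": "jog_arm", "kwargs": {
  "targets": [
    [0, 0, 0, -0.8, -1.3, -0.5, 2.5],
    [0, 0, 0, -1.6, -2.6, -1.0, 2.5],
    [0, 0, 0, -1.9, -3.1, -1.25, 2.5],
    [0, 0, 0, -1.9, -3.1, -1.25, 2.5],
    [0, 0, 0, -1.9, -3.1, -1.25, 2.5],
    [0, 0, 0, -1.9, -3.1, -1.25, 2.5],
    [0, 0, 0, -1.9, -3.1, -1.25, 2.5],
    [0, 0, 0, -1.6, -2.6, -1.0, 2.5],
    [0, 0, 0, -1.6, -2.6, -1.0, 2.5],
    [0, 0, 0, -0.7, -1.1, -0.5, 2.5]
  ]
}}

```text
time: 10.32
position: [0.4684, -0.266, 0.2005]
tool_rot: [0.659, 1.435, 0.311]
ft_force: [-0.4, 0.2, -1.3]
grip_width: 0.387
```

Call:
{"fn": "jog_arm", "kwargs": {
  "targets": [
    [-4.3, 3.1, 0, 0, 0, 0, 2.5],
    [-4.3, 3.1, 0, 0, 0, 0, 2.5],
    [-4.3, 3.1, 0, 0, 0, 0, 2.5],
    [-4.3, 3.1, 0, 0, 0, 0, 2.5],
    [0, 0, 0, 0, 0, 0, 2.5],
    [0, 0, 0, 0, 0, 0, 2.5]
  ]
}}

```text
time: 11.08
position: [0.47, -0.2631, 0.2011]
tool_rot: [0.387, 1.553, 0.602]
ft_force: [0.5, 0.7, -1.6]
grip_width: 0.387
```

```bash
python3 - <<'E'
from h import *
R,A=tgt(98.3,36)
t=np.array([.4667,-.2425,0])-.020*A;t[2]=.15
go(t,R)
E
```

```text
t 11.075 pos [ 0.47   -0.2631  0.2011] F [ 0.4637  0.6913 -1.6061] g 0.38677555437456174 q [ 1.1285  0.517  -0.5689  1.4733 -0.1981  1.6449  0.7317]
shift cm (tool, before turn) [ 4.1848 -2.939  -0.0449]
turn deg [-0.1091  0.2784 -0.0102]
shift cm (after turn) [ 4.1855 -2.9382 -0.0301]
```

Call:
{"fn": "jog_arm", "kwargs": {
  "targets": [
    [-0.1, 0.3, 0, 1, -0.7, 0, 2.5],
    [0, 0, 0, 1.6, -1.1, 0, 2.5],
    [0, 0, 0, 1.6, -1.1, 0, 2.5],
    [0, 0, 0, 1.2, -0.9, 0, 2.5],
    [0, 0, 0, 0, 0, 0, 2.5],
    [0, 0, 0, 0, 0, 0, 2.5]
  ]
}}

```text
time: 11.82
position: [0.4703, -0.2622, 0.1355]
tool_rot: [0.383, 1.557, 0.606]
ft_force: [-0.4, 0.1, -2.2]
grip_width: 0.389
```

```bash
python3 - <<'E'
from h import *
from bench import get_image
import cv2
R,A=tgt(98.3,36)
t=np.array([.4667,-.2425,0])-.020*A;t[2]=.073
go(t,R)
for n in("wrist","side","top"):
    p,d=get_image(n);np.savez(f"pics/{n}6.npz",p=p,d=d)
    if n=="wrist": cv2.imwrite("pics/w6.png",p[:,:,::-1])
    if n=="side": cv2.imwrite("pics/s6.png",cv2.resize(p[120:280,240:420,::-1],(720,640)[:2] if 0 else (675,600),interpolation=cv2.INTER_CUBIC))
    if n=="top": cv2.imwrite("pics/t6.png",cv2.resize(p[180:300,320:480,::-1],(800,600),interpolation=cv2.INTER_CUBIC))
E
```

```text
t 11.825 pos [ 0.4703 -0.2622  0.1355] F [-0.437   0.0945 -2.2015] g 0.3891121123235404 q [ 1.1169  0.5793 -0.5555  1.5265 -0.1659  1.5424  0.7602]
shift cm (tool, before turn) [ 5.0572 -3.6672 -0.0748]
turn deg [ 0.0743 -0.033  -0.0024]
shift cm (after turn) [ 5.0574 -3.6671 -0.0729]
```

View pics/w6.png

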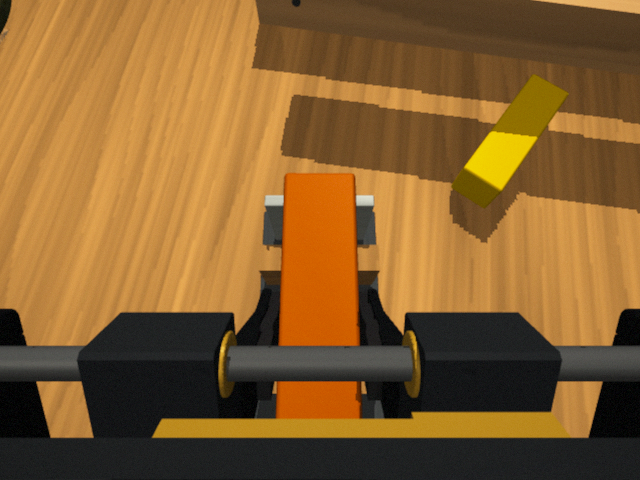

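View pics/s6.png

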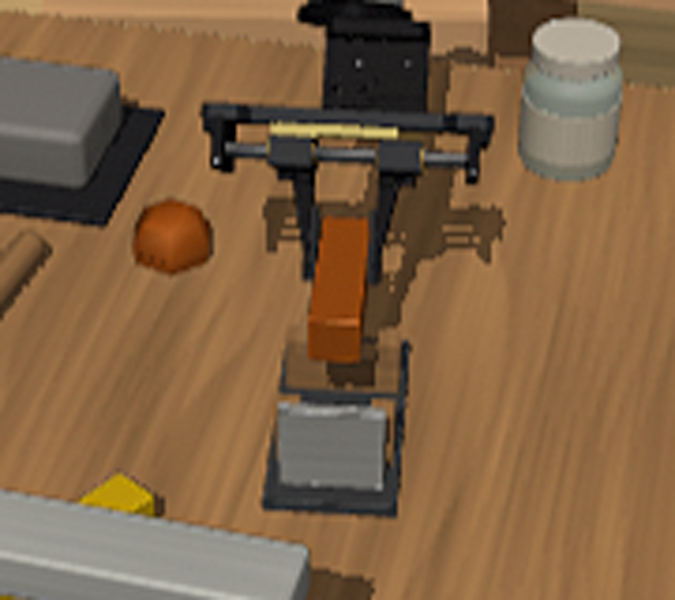

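View pics/t6.png

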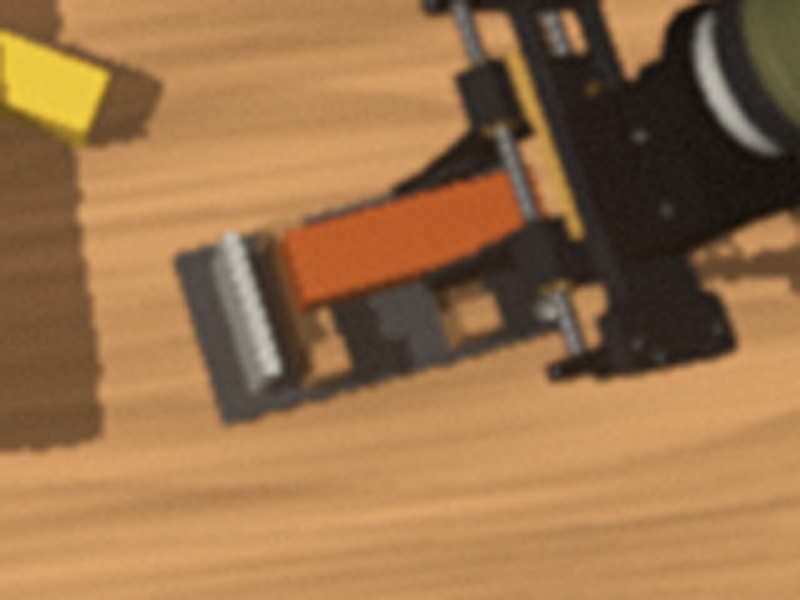

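In the wrist view the bar (282–358), the stop plate (264–375) and the bearer (260–379) are all centred near column 320 and parallel. Lowering.

Call:
{"fn": "jog_arm", "kwargs": {
  "targets": [
    [0, 0, 0, 0.8, -0.6, -0.07, 2.5],
    [0, 0, 0, 1.2, -0.87, 0, 2.5],
    [0, 0, 0, 1.0, -0.73, 0, 2.5],
    [0, 0, 0, 0.8, -0.58, 0, 2.5],
    [0, 0, 0, 0.5, -0.36, 0, 2.5],
    [0, 0, 0, 0.2, -0.15, 0, 2.5],
    [0, 0, 0, 0, 0, 0, 2.5],
    [0, 0, 0, 0, 0, 0, 2.5]
  ]
}}

```text
time: 12.98
position: [0.4696, -0.2626, 0.0798]
tool_rot: [0.382, 1.557, 0.605]
ft_force: [-0.0, -0.9, -1.8]
grip_width: 0.387
```

```bash
python3 - <<'E'
from h import *
from bench import get_image
import cv2
R,A=tgt(98.3,36)
t=np.array([.4667,-.2425,0])-.020*A;t[2]=.073
go(t,R)
for n in("side","top","wrist"):
    p,d=get_image(n);np.savez(f"pics/{n}7.npz",p=p,d=d)
    if n=="wrist": cv2.imwrite("pics/w7.png",p[:,:,::-1])
    if n=="side": cv2.imwrite("pics/s7.png",cv2.resize(p[150:270,270:400,::-1],(650,600),interpolation=cv2.INTER_CUBIC))
E
```

```text
t 12.975 pos [ 0.4696 -0.2626  0.0798] F [-0.0355 -0.9058 -1.7802] g 0.3874182027747506 q [ 1.1079  0.6398 -0.5402  1.5608 -0.1401  1.4558  0.7823]
shift cm (tool, before turn) [ 0.5675 -0.374   0.0061]
turn deg [ 0.0776 -0.0381  0.0303]
shift cm (after turn) [ 0.5674 -0.3743  0.0062]
```

View pics/s7.png

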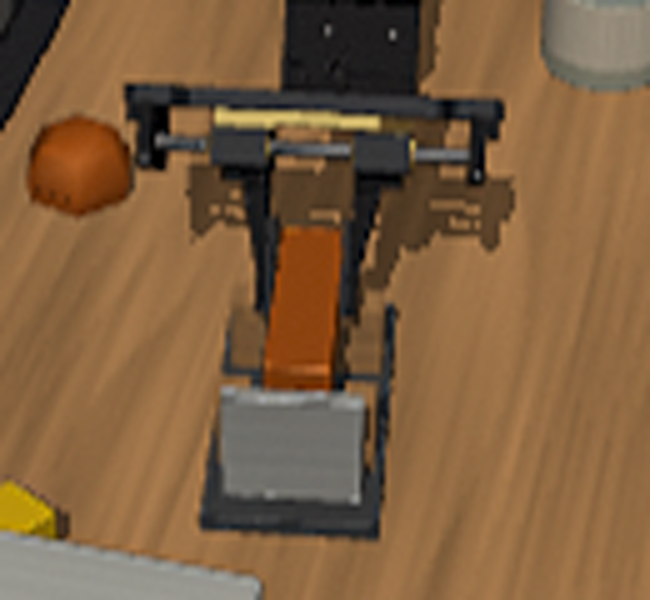

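View pics/w7.png

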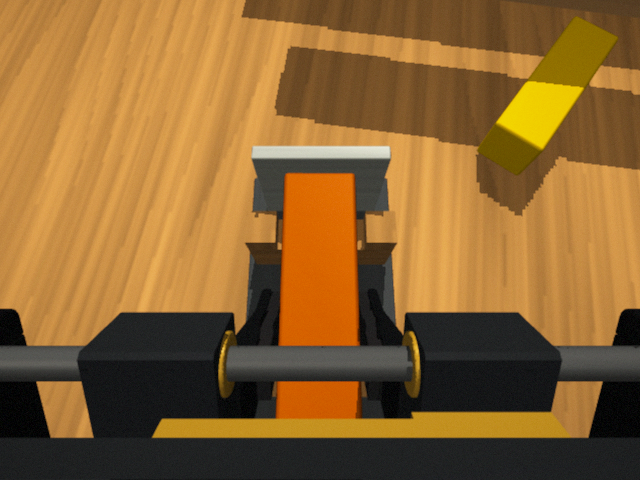

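Call:
{"fn": "jog_arm", "kwargs": {
  "targets": [
    [0, 0, 0, 0.16, -0.12, 0, 2.5],
    [0, 0, 0, 0.16, -0.12, 0, 2.5],
    [0, 0, 0, 0.08, -0.06, 0, 2.5],
    [0, 0, 0, 0, 0, 0, 2.5]
  ]
}}

```text
time: 13.62
position: [0.4693, -0.2625, 0.0742]
tool_rot: [0.383, 1.557, 0.606]
ft_force: [-0.3, 0.3, -1.4]
grip_width: 0.387
```

Call:
{"fn": "jog_arm", "kwargs": {
  "targets": [
    [0, 0, 0, 0.06, -0.04, 0, 2.5],
    [0, 0, 0, 0, 0, 0, 2.5]
  ]
}}

```text
time: 13.88
position: [0.4693, -0.2626, 0.0737]
tool_rot: [0.383, 1.557, 0.605]
ft_force: [-0.7, -0.3, -1.8]
grip_width: 0.392
```

Call:
{"fn": "jog_arm", "kwargs": {
  "targets": [
    [0, 0, 0, 0.06, -0.04, 0, 2.5],
    [0, 0, 0, 0, 0, 0, 2.5]
  ]
}}

```text
time: 14.12
position: [0.4694, -0.2625, 0.073]
tool_rot: [0.383, 1.557, 0.606]
ft_force: [0.3, -0.5, -1.1]
grip_width: 0.389
```

Call:
{"fn": "jog_arm", "kwargs": {
  "targets": [
    [0, 0, 0, 0.05, -0.035, 0, 2.5],
    [0, 0, 0, 0, 0, 0, 2.5]
  ]
}}

```text
time: 14.38
position: [0.4694, -0.2625, 0.0729]
tool_rot: [0.383, 1.557, 0.606]
ft_force: [-1.2, -0.5, 2.0]
grip_width: 0.389
```

Call:
{"fn": "jog_arm", "kwargs": {
  "targets": [
    [0, 0, 0, 0.05, -0.035, 0, 2.5],
    [0, 0, 0, 0, 0, 0, 2.5]
  ]
}}

```text
time: 14.62
position: [0.4694, -0.2625, 0.0728]
tool_rot: [0.383, 1.557, 0.606]
ft_force: [-0.8, -0.9, 6.6]
grip_width: 0.389
```

Call:
{"fn": "jog_arm", "kwargs": {
  "targets": [
    [0, 0, 0, 0.05, -0.035, 0, 2.5],
    [0, 0, 0, 0, 0, 0, 2.5]
  ]
}}

```text
time: 14.88
position: [0.4694, -0.2625, 0.0728]
tool_rot: [0.383, 1.557, 0.606]
ft_force: [-2.8, -2.0, 9.4]
grip_width: 0.386
```

The bar is seated: contact came at z = 0.0728, now 9 N. I'll ease the load and slide toward the stop.

Call:
{"fn": "jog_arm", "kwargs": {
  "targets": [
    [0, 0, 0, -0.05, 0.035, 0, 2.5],
    [0, 0, 0, 0.12, 0.16, 0, 2.5],
    [0, 0, 0, 0.12, 0.16, 0, 2.5],
    [0, 0, 0, 0.06, 0.08, 0, 2.5],
    [0, 0, 0, 0, 0, 0, 2.5]
  ]
}}

```text
time: 15.5
position: [0.4694, -0.2597, 0.0729]
tool_rot: [0.381, 1.555, 0.602]
ft_force: [1.1, -6.0, 5.9]
grip_width: 0.389
```

```bash
python3 - <<'E'
from h import *
from bench import get_image
import cv2
R,A=tgt(98.3,36)
go(np.array([.4667,-.2425,.073])-.01*A,R)
p,d=get_image("wrist");cv2.imwrite("pics/w8.png",cv2.resize(p[120:320,210:430,::-1],(660,600),interpolation=cv2.INTER_CUBIC))
p,d=get_image("top");cv2.imwrite("pics/t8.png",cv2.resize(p[195:275,345:445,::-1],(750,600),interpolation=cv2.INTER_CUBIC))
E
```

```text
t 15.5 pos [ 0.4694 -0.2597  0.0729] F [ 1.1249 -5.988   5.8587] g 0.3887705468250961 q [ 1.1066  0.6416 -0.5398  1.5729 -0.1395  1.4379  0.7826]
shift cm (tool, before turn) [ 0.4265  0.6086 -0.022 ]
turn deg [0.0223 0.0956 0.2059]
shift cm (after turn) [ 0.4287  0.6071 -0.0215]
```

View pics/w8.png

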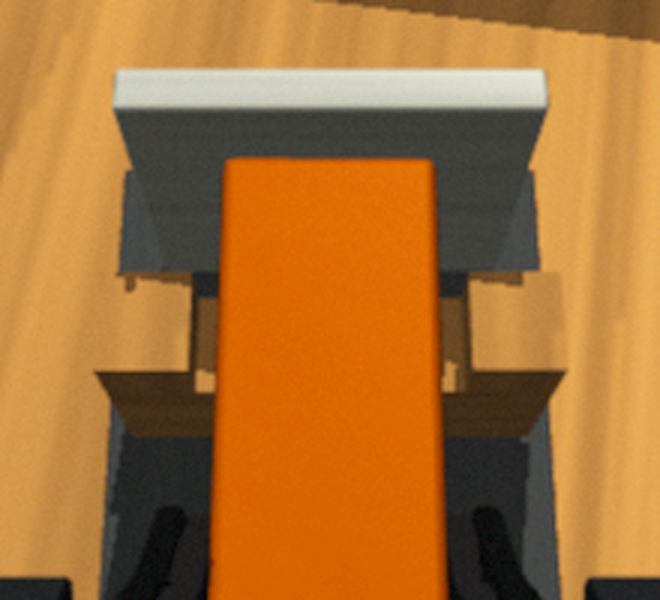

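View pics/t8.png

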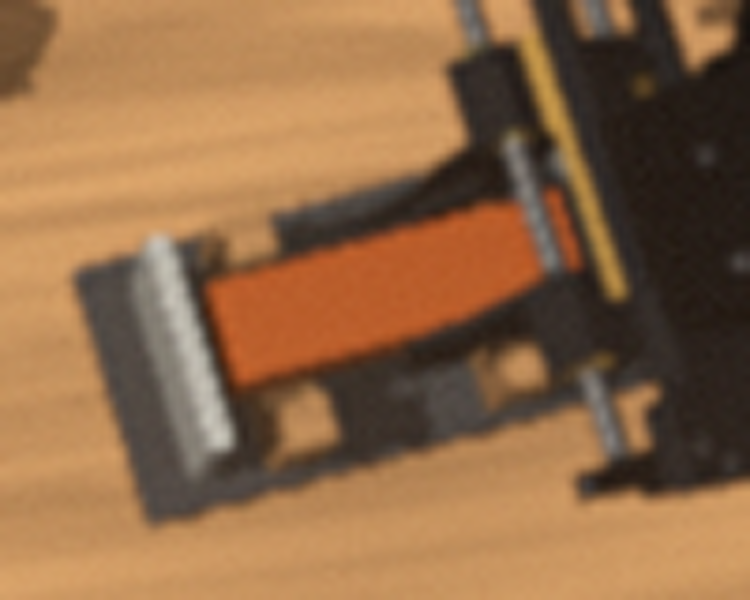

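Friction is resisting the slide at 6 N normal load, so I'll lighten the vertical load a little and continue.

Call:
{"fn": "jog_arm", "kwargs": {
  "targets": [
    [0, 0, 0, -0.06, 0.045, 0, 2.5],
    [0, 0, 0, 0, 0, 0, 2.5]
  ]
}}

```text
time: 15.85
position: [0.4691, -0.2584, 0.0729]
tool_rot: [0.382, 1.556, 0.604]
ft_force: [0.9, -4.5, 4.7]
grip_width: 0.39
```

Call:
{"fn": "jog_arm", "kwargs": {
  "targets": [
    [0, 0, 0, 0.06, 0.08, 0, 2.5],
    [0, 0, 0, 0.06, 0.08, 0, 2.5],
    [0, 0, 0, 0, 0, 0, 2.5]
  ]
}}

```text
time: 16.23
position: [0.4688, -0.2563, 0.0729]
tool_rot: [0.382, 1.556, 0.604]
ft_force: [-0.0, -4.6, 5.3]
grip_width: 0.387
```

Call:
{"fn": "jog_arm", "kwargs": {
  "targets": [
    [0, 0, 0, -0.03, 0.02, 0, 2.5],
    [0, 0, 0, 0.06, 0.08, 0, 2.5],
    [0, 0, 0, 0.06, 0.08, 0, 2.5],
    [0, 0, 0, 0, 0, 0, 2.5]
  ]
}}

```text
time: 16.73
position: [0.4681, -0.2536, 0.0729]
tool_rot: [0.383, 1.557, 0.605]
ft_force: [1.0, -4.0, 4.8]
grip_width: 0.386
```

Call:
{"fn": "jog_arm", "kwargs": {
  "targets": [
    [0, 0, 0, 0.06, 0.08, 0, 2.5],
    [0, 0, 0, 0, 0, 0, 2.5]
  ]
}}

```text
time: 16.98
position: [0.4679, -0.2528, 0.0729]
tool_rot: [0.383, 1.557, 0.605]
ft_force: [1.3, -4.1, 5.2]
grip_width: 0.387
```

Call:
{"fn": "jog_arm", "kwargs": {
  "targets": [
    [0, 0, 0, 0.06, 0.08, 0, 2.5],
    [0, 0, 0, 0, 0, 0, 2.5]
  ]
}}

```text
time: 17.23
position: [0.4679, -0.2526, 0.0729]
tool_rot: [0.382, 1.557, 0.604]
ft_force: [2.3, -6.9, 5.2]
grip_width: 0.388
```

Call:
{"fn": "jog_arm", "kwargs": {
  "targets": [
    [0, 0, 0, 0.03, 0.04, 0, 2.5],
    [0, 0, 0, 0, 0, 0, 2.5]
  ]
}}

```text
time: 17.48
position: [0.4679, -0.2526, 0.0729]
tool_rot: [0.381, 1.557, 0.603]
ft_force: [1.4, -7.3, 6.0]
grip_width: 0.386
```

```bash
python3 - <<'E'
from h import *
from bench import get_image
import cv2
R,A=tgt(98.3,36)
go(np.array([.4667,-.2425,.073])-.01*A,R)
p,d=get_image("wrist");cv2.imwrite("pics/w9.png",cv2.resize(p[120:320,210:430,::-1],(660,600),interpolation=cv2.INTER_CUBIC))
p,d=get_image("top");cv2.imwrite("pics/t9.png",cv2.resize(p[195:275,345:445,::-1],(750,600),interpolation=cv2.INTER_CUBIC))
E
```

```text
t 17.475 pos [ 0.4679 -0.2526  0.0729] F [ 1.3838 -7.3064  5.9694] g 0.3857545861628666 q [ 1.1057  0.6331 -0.5437  1.5881 -0.1436  1.4311  0.7792]
shift cm (tool, before turn) [-0.0001  0.0167  0.0248]
turn deg [0.0275 0.0072 0.1462]
shift cm (after turn) [-0.      0.0167  0.0248]
```

View pics/w9.png

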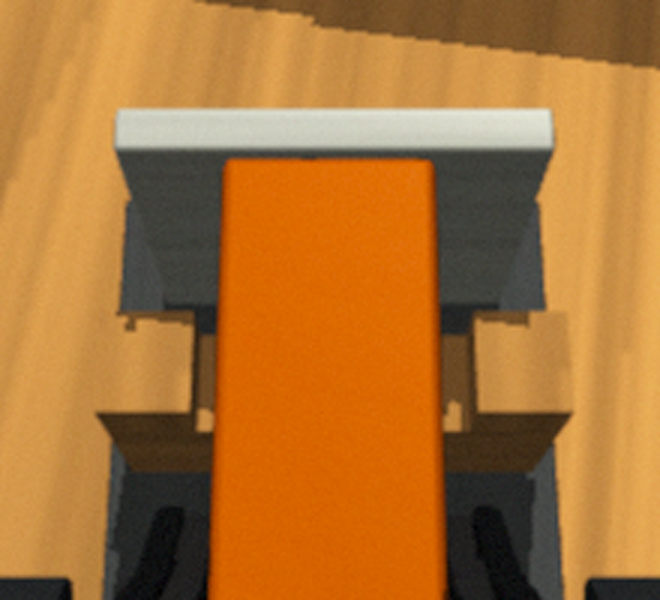

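View pics/t9.png

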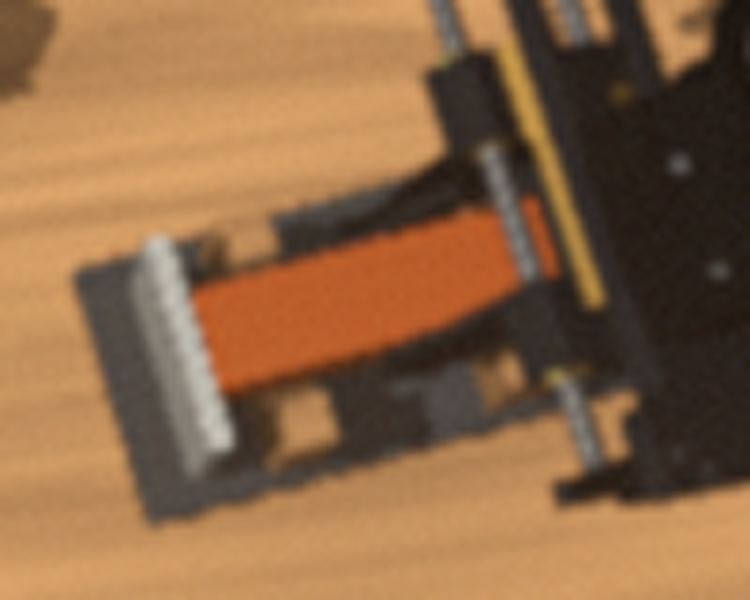

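The bar's end is against the plate: the slide stopped while the push force rose to 7 N, and both views show no gap. I'll ease the preload and release.

Call:
{"fn": "jog_arm", "kwargs": {
  "targets": [
    [0, 0, 0, -0.06, -0.08, 0, 2.5],
    [0, 0, 0, -0.05, 0.035, 0, 2.5],
    [0, 0, 0, 0, 0, 0, 2.5]
  ],
  "squeeze": 12
}}

```text
time: 17.95
position: [0.4679, -0.2526, 0.0729]
tool_rot: [0.382, 1.557, 0.604]
ft_force: [2.0, -4.5, 2.6]
grip_width: 0.387
```

Call:
{"fn": "jog_arm", "kwargs": {
  "targets": [
    [0, 0, 0, 0, 0, 0, 3.6],
    [0, 0, 0, 0, 0, 0, 3.9],
    [0, 0, 0, 0, 0, 0, 4.5],
    [0, 0, 0, 0, 0, 0, 5.2],
    [0, 0, 0, 0, 0, 0, 5.6],
    [0, 0, 0, 0, 0, 0, 5.6]
  ]
}}

```text
time: 18.7
position: [0.4678, -0.2521, 0.0733]
tool_rot: [0.383, 1.557, 0.606]
ft_force: [-0.1, -0.1, 0.2]
grip_width: 0.637
```

```bash
python3 - <<'E'
from h import *
from bench import get_image
import cv2
go([.468,-.2526,.0729])
p,d=get_image("wrist");cv2.imwrite("pics/w10.png",p[:,:,::-1])
E
```

```text
t 18.7 pos [ 0.4678 -0.2521  0.0733] F [-0.0702 -0.1137  0.1926] g 0.6366424052688303 q [ 1.1055  0.6341 -0.544   1.587  -0.1441  1.4339  0.7794]
shift cm (tool, before turn) [ 0.003  -0.0667  0.0163]
```

View pics/w10.png

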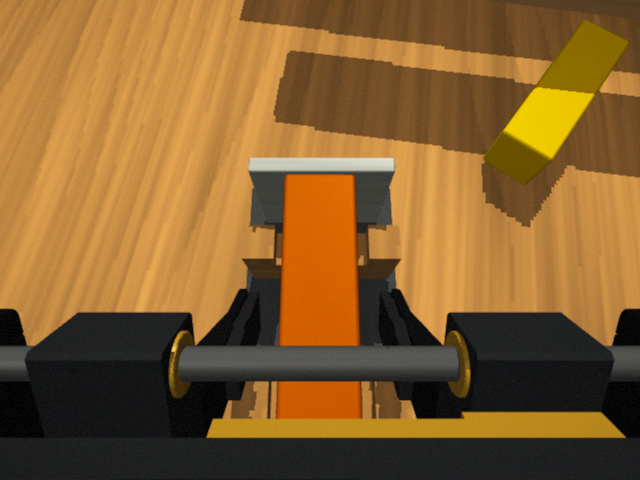

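Released: zero force, and the fingers are clear on both sides. Backing out along the slant.

Call:
{"fn": "jog_arm", "kwargs": {
  "targets": [
    [0, 0, 0, -0.8, 0, 0, 5.6],
    [0, 0, 0, -1.5, 0, 0, 5.6],
    [0, 0, 0, -2, 0, 0, 5.6],
    [0, 0, 0, -3, 0, 0, 5.6],
    [0, 0, 0, -3, 0, 0, 5.6],
    [0, 0, 0, -3, 0, 0, 5.6],
    [0, 0, 0, -3, 0, 0, 5.6],
    [0, 0, 0, -1, 0, 0, 5.6],
    [0, 0, 0, 0, 0, 0, 5.6],
    [0, 0, 0, 0, 0, 0, 5.6]
  ]
}}

```text
time: 20.0
position: [0.4823, -0.3518, 0.2124]
tool_rot: [0.384, 1.558, 0.607]
ft_force: [-0.7, -0.3, -0.4]
grip_width: 0.646
```

```bash
python3 - <<'E'
from h import *
from bench import get_image
import cv2
go([.468,-.2526,.0729])
s=get_state();T=np.eye(4);T[:3,:3]=Rot.from_rotvec(s["tool_rot"]).as_matrix();T[:3,3]=s["position"]
M=T@camera_info("wrist")["mount"]
R,A=tgt(98.3,36)
rc=np.array([.4667,-.2425])
for n in("wrist","side","top"):
    p,d=get_image(n);cv2.imwrite(f"pics/{n}11.png",p[:,:,::-1])
    if n=="side":cv2.imwrite("pics/s11c.png",cv2.resize(p[180:260,280:380,::-1],(750,600),interpolation=cv2.INTER_CUBIC))
    if n=="top":cv2.imwrite("pics/t11c.png",cv2.resize(p[195:275,345:445,::-1],(750,600),interpolation=cv2.INTER_CUBIC))
    X=cloud(n,d,M if n=="wrist" else None)
    m=(p[...,0]>100)&(p[...,1]<110)&(p[...,2]<70)&(abs(X[...,2]-.074)<.006)&(np.hypot(X[...,0]-.467,X[...,1]+.24)<.1)
    P=X[m];r=cv2.minAreaRect(P[:,:2].astype(np.float32)*1000);D=P[:,:2]-rc
    print(n,len(P),r,"z",np.percentile(P[:,2],[5,50,95]),"restx",np.percentile(D@A[:2],[.5,99.5]),"resty",np.percentile(D@[-A[1],A[0]],[1,99]))
E
```

```text
t 20.0 pos [ 0.4823 -0.3518  0.2124] F [-0.6547 -0.2919 -0.4011] g 0.6459509969482037 q [ 1.1166  0.6538 -0.5231  1.2381 -0.1337  1.7724  0.7649]
shift cm (tool, before turn) [17.177  -0.1184  0.053 ]
wrist 4571 ((465.8488464355469, -235.19229125976562), (69.04228973388672, 116.37200164794922), 7.6585540771484375) z [0.0723 0.0735 0.0746] restx [-0.0505  0.0646] resty [-0.0164  0.0165]
side 368 ((466.0046081542969, -234.19931030273438), (34.02145004272461, 117.91606903076172), 7.9508185386657715) z [0.0704 0.0731 0.076 ] restx [-0.0494  0.0656] resty [-0.0161  0.0161]
top 670 ((464.31341552734375, -237.06063842773438), (34.33443069458008, 114.11772918701172), 8.379007339477539) z [0.0718 0.0748 0.0778] restx [-0.0503  0.0617] resty [-0.015   0.0181]
```

View pics/s11c.png

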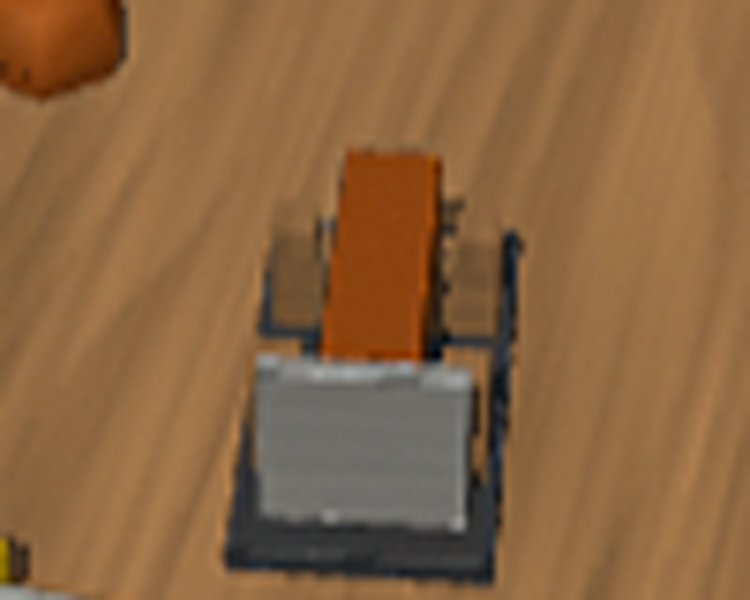

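View pics/t11c.png

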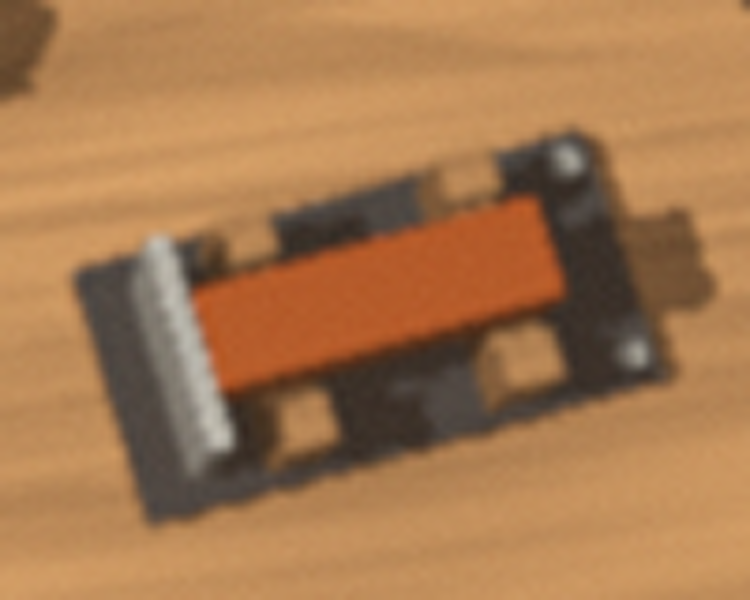

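View pics/side11.png

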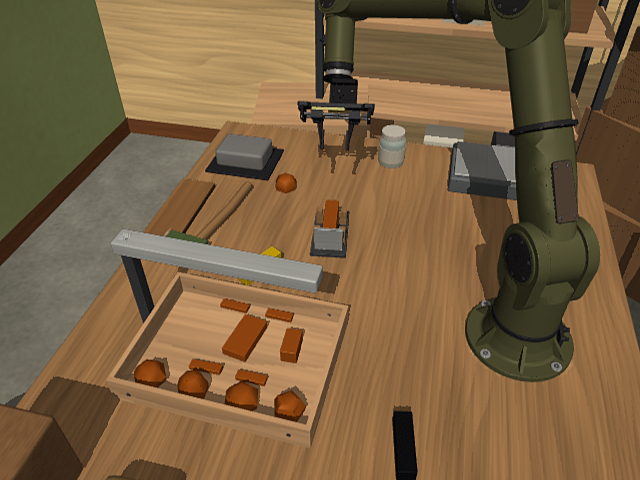

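View pics/wrist11.png

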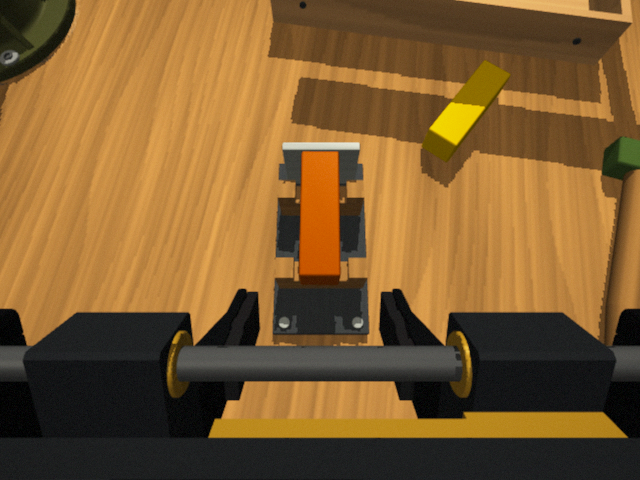

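The bar lies level in both notches with its top at 74 mm and its end at the stop, and the robot is clear. Handing in.

```bash
python3 -c "
from bench import *
print(close_job())"
```

```text
the job is handed in; nothing more can be done
None
```

The bar is out of the crate and lying in both notches of the splitting rest, with its end against the stop plate. The job is handed in; the last reading before that was 20.0 s.

**How it went:** I gripped the bar at 24 N with the tool slanted 36°, 18 mm off its middle, and backed out along the slant from under the lamp. I lowered it until it touched the notches, with 9 N at most, and slid it along until it stopped moving while the push rose to about 7 N. I then eased off, opened the jaws and backed away.

**Last checks:**
- **Height:** the bar is level, with its top at 73–75 mm against 74 mm expected.
- **Sideways:** it is centred in the notches to within about 2 mm.
- **End position:** the wrist and side views put the end at rest x 64.6 and 65.6 mm, with the plate at 65 mm. The top view reads 61.7 mm, but its picture shows no gap. That view also measured the bar about 2 mm short, so I trust the contact force and the other two views.
- **Surroundings:** in the pictures the other crate pieces, the table lump and the look-alikes look unmoved. The robot is touching nothing.

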